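# Vent the degassing chamber with the spring-return key

## Task

Vent the vacuum chamber: push the tall grey silencer sleeve fully home onto the steel vent spigot on the unit's deck, and only then take the steel key from its block, work it down past the sticky pins of the square lock beside the spigot until its collar is home on the lock's face, and turn it a quarter turn clockwise (seen from above). The lock springs back, so finish while holding the key turned in the gripper, without letting go, with the sleeve still seated; leave the cups, jar, bottle, weight and spacer ring where they stand.

Things in the scene. Friction and masses are not known exactly. Their poses are not given: they have to be found in the camera images.
- sleeve_mid (a point): Silencer sleeve: plain grey plastic tube open at both ends, 36 mm outside, 25 mm bore, 55 mm tall, standing upright on the bench, about 45 g. Either end goes down. The point is its centre, half-way up (27.5 mm over its underside); z is the tube's axis.
- spigot_seat (a point): Vent spigot: upright steel tube 22 mm across on the unit's deck. The point is on its axis on top of its flange (34 mm across, 4 mm high), 64 mm above the bench, where the sleeve's lower end rests when home. It rises 28 mm above this point, the last 6 mm tapering to 14 mm. x, y, z: the unit's axes.
- unit: Fixed black vacuum unit, 310 x 270 mm (x, y), deck 60 mm high, with a round clear-lidded chamber (handle top 134 mm above the bench). Origin: centre of its underside; x from its front edge towards the chamber, z up. Near the front edge of the deck stand the lock (-y side) and the spigot (+y side), 130 mm apart along y.
- key_bow (a point): Steel key, 60 g, standing in its block. The point is the centre of its bow: an upright disc 38 mm across, 9 mm thick, with a small black spot. z up along the key, x along the width of bow and bit, y through their thickness (grip the bow across y). The same after half a turn.
- key_end (a point): Lower end of the same key, 59 mm below the bow's centre. Bit: flat, 20 mm wide (x), 6 mm thick (y), 20 mm high, the lowest 10 mm narrowing at 45 degrees to a point. Above it a 6 mm round shank, then a collar 26 mm across and 4 mm thick whose underside is 32 mm above this point (27 mm below the bow's centre).
- keyblock_top (a point): Fixed grey key block 60 x 50 x 42 mm (x, y, z) that holds the key upright, collar resting on its top. The point is the centre of its top, 42 mm above the bench; x along its slot. The key must rise 32 mm to leave it.
- lock_face (a point): Square aluminium lock barrel, 50 x 50 mm, 40 mm high, on the unit's deck. The point is the centre of the key slot in its top face, 100 mm above the bench. Slot 22 mm long (along this point's x), 7.4 mm wide, with a sloped lead-in about 2 mm all round; z up. Home, the key's collar rests on this face, bow centre 27 mm above the point.
- lock (a joint): Angle of the lock's plug, rad: 0 at rest, growing clockwise seen from above, stop at 1.6. A spring drives it back (0.03 N m at 0, 0.08 at a quarter turn). It lags the key by up to 0.15 rad (play). Two sprung pins drag on the key over its last 20 mm, 5 to 20 N; pushing on or small wiggles get past. The key turns only within 4 mm of home.
- cup_a: small open white sample cup, 34 mm across, 32 mm high, on the bench. Origin: centre of its underside. Bystander, leave alone
- cup_b: another small open white sample cup, same size. Origin: centre of its underside. Bystander
- mixcup: large open white mixing cup, 68 mm across, 62 mm high. Origin: centre of its underside. Bystander
- jar: closed amber jar, 60 mm across, 70 mm high. Origin: centre of its underside. Bystander
- weight: brass weight with a small head, 32 mm across, 46 mm high. Origin: centre of its underside. Bystander
- spacer: grey spacer ring, 36 mm across but only 15 mm high, not the sleeve. Origin: centre of its underside. Bystander
- solvent: white plastic bottle with black cap, 60 mm across, 150 mm high. Origin: centre of its underside. Bystander
There are look-alikes about, which are no part of the job. Leave any pink or purple look-alike of the part that bears sleeve_mid alone.

How it is judged (in metres and radians):
On the way, in this order (a step that is already met when the one before it is completed fails the run):
1. the sleeve is fully home on the spigot, the key still in its block (horizontal distance between sleeve_mid and spigot_seat below 0.005 m and z of sleeve_mid in the frame of spigot_seat between 0.024 and 0.0315 m and angle between the z axis of sleeve_mid and the z axis of spigot_seat, either way round below 0.12 rad and distance of key_bow from where it was at the start of the episode below 0.03 m), for 0.2 s.
2. the key is home in the lock, not yet turned, the sleeve on its spigot (horizontal distance between key_bow and lock_face below 0.006 m and z of key_bow in the frame of lock_face below 0.031 m and angle between key_bow's own z axis and vertical below 0.15 rad and horizontal distance between sleeve_mid and spigot_seat below 0.005 m and z of sleeve_mid in the frame of spigot_seat between 0.024 and 0.0315 m and angle between the z axis of sleeve_mid and the z axis of spigot_seat, either way round below 0.12 rad and value of joint lock below 0.8 rad), for 0.1 s.
3. the key is turned a quarter and held by the gripper (horizontal distance between key_bow and lock_face below 0.006 m and z of key_bow in the frame of lock_face below 0.031 m and angle between key_bow's own z axis and vertical below 0.15 rad and horizontal distance between sleeve_mid and spigot_seat below 0.005 m and z of sleeve_mid in the frame of spigot_seat between 0.024 and 0.0315 m and angle between the z axis of sleeve_mid and the z axis of spigot_seat, either way round below 0.12 rad and value of joint lock above 1.3 rad and contact force between the fingers and key above 2 N), for 0.3 s.
At the end, for the whole second after the job is handed in: Sleeve upright on the spigot within 5 mm and 4 mm of home; key collar within 4 mm of the lock's face, centred within 6 mm; lock turned beyond 1.3 rad (75 degrees) against its spring, the fingers still gripping the key, for the whole last second (all of step 3); the arm keeps its last pose, push and grip.
It fails at once if a bystander is moved more than 40 mm (distance of any of cup_a, cup_b, mixcup, jar, weight, spacer, solvent from where it was at the start of the episode above 0.04 m).
It also fails if it takes over 67 s, if anything falls off the work surface, if the arm or the gripper's body presses on something with over 40 N, if the wrist force passes 120 N, or if a joint passes its speed limit or range.

## Robot

A 6-joint arm with a two-finger parallel gripper is mounted at the origin on the work surface. World frame = base frame: x ahead of the robot, y to its left, z up, the work surface at z = 0. Lengths are in mm, angles in rad, forces in N, time in s.
With the tool pointing down it reaches from about 275 to 1000 mm from the base axis. Payload 8.4 kg.
Tool frame: the origin (TCP) lies at the centre of the arm's flange, where the gripper is bolted on; the fingertips stand 173 mm ahead of it and the grasp point (between the pads) lies 155 mm ahead of it; z points along the fingers, y is the direction in which the jaws open and shut (so a half turn about z gives the same grasp; the last joint's range is limited). The gripper opens to 85 mm and grips with 20 to 120 N. Pads are 22 mm wide; open, the fingers measure 114 mm over their backs; the gripper's body (76 mm by 85 mm) begins 54 mm behind the grasp point. The pads swing forward as they close: fully open they stand 13 mm farther back than shut.
Start: joints at [-1.11, 0.353, 1.633, -0, 1.155, -0.002], TCP at [279.034, -559.258, 404.681] pointing down, gripper open.
Joint ranges: [-2.63, 2.63], [-0.92, 2.1], [0.06, 2.66], [-1.3, 4.44], [0, 2.69], [-3.02, 3.02]. Speed limits (rad/s): [2.22, 2.22, 2.79, 3.14, 3.14, 3.14].

## Interface

Orientations are given as [roll, pitch, yaw] about the fixed x, y, z axes, in that order (R = Rz(yaw) Ry(pitch) Rx(roll)).
In Python, from rig import sense, grab_frame, camera_model, sign_off gives the robot as it stands. The module is installed in compiled form; this text tells all that it offers.
- The arm moves only by the tool step_arm, never from a script. Its argument "commands" is a list of rows, each a list of 3 entries, a list of its own where there are three numbers: the shift along the tool's x, y, z in mm, then the turn about the tool's z in rad, then the opening, from 0 (shut) to 1 (fully open). A call has 1 to 20 rows; each row shifts and turns the pose as measured when the row begins, along the tool's axes as they then stand; what a row does not reach is not made up. A row lasts 1/8 s, in which the tool goes at most 62.5 mm and 10.7 degrees, less where a joint would pass 70% of its speed; a pose out of reach is approached as far as the arm can. A call with a gripper value outside its range is refused whole. The fingers move at their own pace and stop on an object; "force" is the grip in N (left out, the last holds). Time passes only in rows, so rows that do not move let the fingers close. It gives the time, the measured TCP pose, the force and the opening at its end, in the units of the state.
- sense(): the state, without advancing time (a new reading comes with each control period).
- grab_frame(name): name is "scene" or "top" or "wrist"; returns the picture (384x512x3 uint8, blue, green, red); there is no depth.
- camera_model(name): a dict with "fx", "fy", "cx", "cy" (pixels), "R" (3x3) and "t" (3): a world point X has camera coordinates R X + t. Camera axes: x right, y down, z forward; pixel columns grow to the right and rows downward; lengths in mm; the calibration is good to about 2 mm. The wrist camera is an equidistant fisheye: a pixel r from the principal point sees the ray r / f radians off the axis. A picture is of the moment at which its call begins: read the wrist's pose just before it. camera_model takes no time and is no camera call; for the wrist camera it gives the pose at the moment of the call.
- sign_off(): hands the job in, once; it reports no verdict.
The state is a dict: "clock": time; "qpos": joint angles; "qvel": joint speeds; "joint_efforts": joint torques, N m; "eef_pos": TCP position; "tcp_rot": TCP orientation; "contact_force": force on the tool from outside, world axes, zero at the start; "wrist_torque": the same for the moment, N m; "opening": opening from 0.0 (shut) to 1.0 (fully open).
Only numpy, scipy, OpenCV 4.12 (cv2) and the standard library are available. Lean on these libraries where they do the work, as an engineer would, in place of code of your own. Each camera call takes 0.05 s, during which the arm holds its last target. There are 200 camera calls.

## Working session

There is one attempt and no reset: what is moved stays moved. The work goes in short steps, Python scripts to look and compute and a tool call to move; the robot and the scene stay as the last step left them, time stands still between calls to the robot, and variables do not carry over. Pictures are saved under pics/ and viewed, about 8 in all and at most 12, crops included, and the job is handed in when it is done.

Besides the shell and the picture viewer there is one more tool, called after "Request:" as name(argument=value, ...), one argument or row to a line, values as JSON. step_arm: Moves the arm, as the interface text tells. Its arguments: {"type":"object","properties":{"commands":{"type":"array","items":{"type":"array"}},"force":{"type":"number"}},"required":["commands"]}

```bash
mkdir -p pics; cat > h.py <<'E'
import numpy as np, cv2
from rig import sense, grab_frame, camera_model, sign_off
def ray(name,u,v,cm=None):
    c=cm or camera_model(name); R=np.array(c["R"]);t=np.array(c["t"])
    x=(u-c["cx"])/c["fx"];y=(v-c["cy"])/c["fy"]
    if name=="wrist":
        r=np.hypot(x,y); d=np.array([np.sin(r)*x/max(r,1e-9),np.sin(r)*y/max(r,1e-9),np.cos(r)])
    else: d=np.array([x,y,1.])
    return -R.T@t, R.T@d
def at_z(name,u,v,z,cm=None):
    o,d=ray(name,u,v,cm); return o+d*(z-o[2])/d[2]
def proj(name,X,cm=None):
    c=cm or camera_model(name); p=np.array(c["R"])@np.array(X)+np.array(c["t"])
    if name=="wrist":
        r=np.hypot(p[0],p[1]); th=np.arctan2(r,p[2]); x,y=p[0]/r*th,p[1]/r*th
    else: x,y=p[0]/p[2],p[1]/p[2]
    return np.array([c["fx"]*x+c["cx"],c["fy"]*y+c["cy"]])
E
python3 - <<'E'
from h import *
a=grab_frame("scene");b=grab_frame("top")
cv2.imwrite("pics/a0.png",a);cv2.imwrite("pics/b0.png",b)
cv2.imwrite("pics/top.png",cv2.resize(b,(800,600),interpolation=cv2.INTER_CUBIC))
cv2.imwrite("pics/scene.png",cv2.resize(a,(800,600),interpolation=cv2.INTER_CUBIC))
print(sense())
for n in("scene","top"):print(camera_model(n))
E
```

```text
{'clock': 0.1, 'qpos': array([-1.11039967e+00,  3.53602026e-01,  1.63408209e+00, -4.05744118e-05,
        1.15521623e+00, -2.39440178e-03]), 'qvel': array([-0.00032214, -0.0012104 , -0.00125959,  0.00074133,  0.00179709,
        0.00123937]), 'joint_efforts': array([-3.41020705e-04, -6.06359482e+01, -3.42818999e+01, -6.34817911e-05,
        3.89581648e-03, -8.81283654e-06]), 'eef_pos': array([ 278.92886189, -559.05941436,  404.01261263]), 'tcp_rot': array([-3.14028488e+00,  3.39681340e-05,  4.62807481e-01]), 'contact_force': array([ 0.3677638 ,  0.36323612, -0.3812435 ]), 'wrist_torque': array([ 0.04164509, -0.02739699,  0.03847712]), 'opening': 1.0013531029605667}
{'fx': 400.3090484591176, 'fy': 400.3090484591176, 'cx': 251.90794427608887, 'cy': 197.7707270794377, 'R': array([[ 0.73785336,  0.67495919,  0.00158543],
       [ 0.41127901, -0.44773792, -0.79396495],
       [-0.53518409,  0.58648175, -0.60796147]]), 't': array([-380.19445398, -132.19355569, 1485.85846384])}
{'fx': 347.9142175394096, 'fy': 347.9142175394096, 'cx': 260.6028469628062, 'cy': 195.03822083777214, 'R': array([[-0.00435555, -0.99986693, -0.01572133],
       [-0.98841222,  0.00669005, -0.15164603],
       [ 0.15173103,  0.01487865, -0.98830983]]), 't': array([  23.47217953,  518.493867  , 1114.14466515])}
```

View pics/top.png

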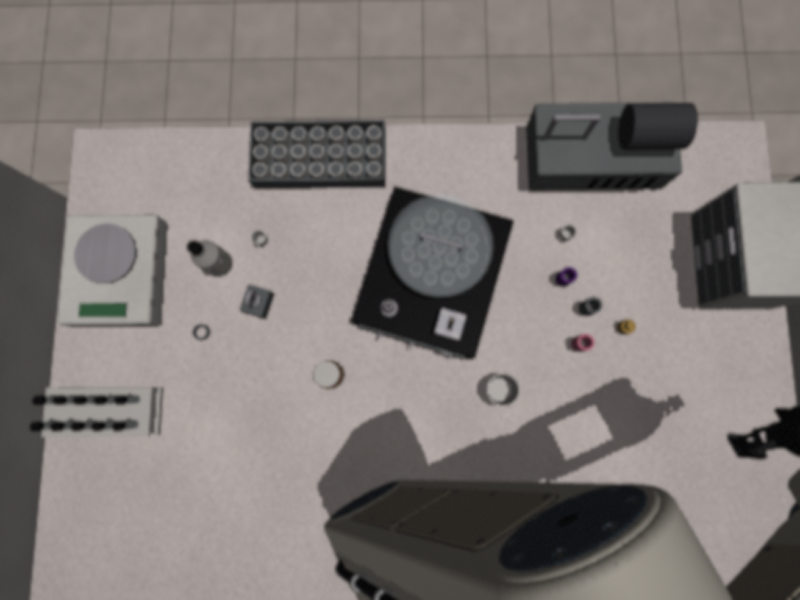

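View pics/scene.png

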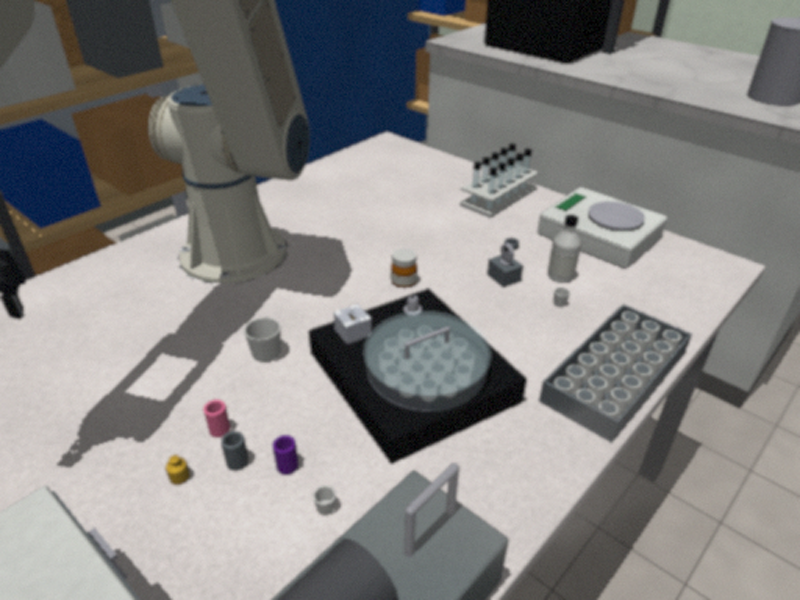

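Top view (800×600 pixels): the candidates for the sleeve are the pink tube (583,343), the purple tube (566,277) and the dark grey tube (590,306). There is also a grey low ring, the spacer, at (202,331). Only the grey tube is tall, grey and 36 mm across, so it is the sleeve. The spigot is at (389,308), the lock at (451,323) and the key block at (257,301). I'll confirm this with an enlarged composite.

```bash
python3 - <<'E'
from h import *
a=cv2.imread("pics/a0.png");b=cv2.imread("pics/b0.png")
def cr(im,x,y,w,h): return cv2.resize(im[y:y+h,x:x+w],(400,300),interpolation=cv2.INTER_CUBIC)
t=np.vstack([np.hstack([cr(b,345,165,80,60),cr(b,220,170,96,72)]),np.hstack([cr(b,145,175,40,30),cr(a,190,170,160,120)])])
cv2.imwrite("pics/comp.png",t)
s=lambda u,v,z:np.round(at_z("top",u*.64,v*.64,z),1)
print("sleeve top",s(590,304,55),"spigot",s(389,307,92),"lock",s(451,323,100),"block",s(257,300,42),"spacer",s(202,331,15))
E
```

```text
sleeve top [ 515.3 -360.6   55. ] spigot [506.2  56.7  92. ] lock [471.9 -67.7 100. ] block [530.7 340.5  42. ] spacer [467.9 465.6  15. ]
```

View pics/comp.png

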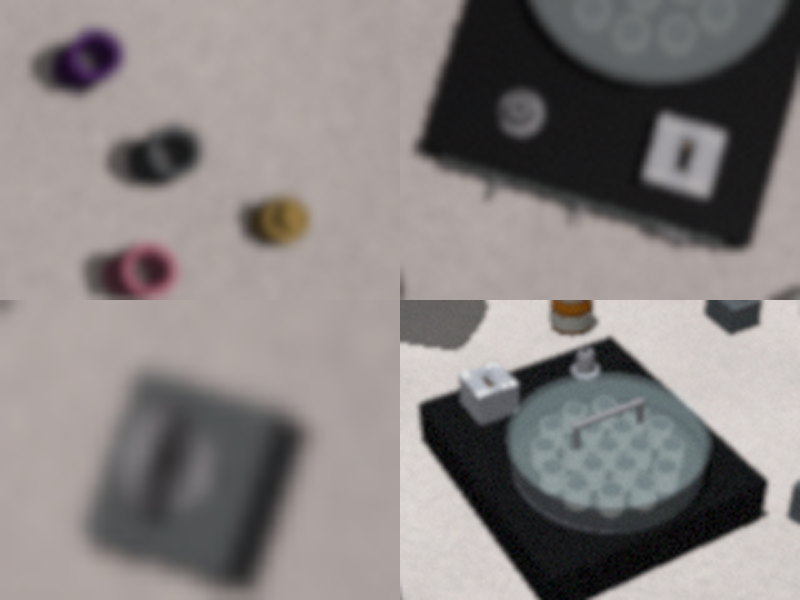

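Confirmed: the dark grey tube in the crop at (172,152), between the purple and pink ones, is the sleeve. The lock's slot is at crop (686,154), the spigot at (521,112), and the key stands in its block with the bow edge-on, roughly along world x.

```bash
cat >> h.py <<'E'
def go(x,y,z,yaw):
    s=sense();p=s["eef_pos"];w=s["tcp_rot"][2];d=np.array([x,y,z])-p
    c,n=np.cos(w),np.sin(w); dy=(yaw-w+np.pi)%(2*np.pi)-np.pi
    # tool turn about +z (down) is opposite to world yaw
    print("tool shift",np.round([c*d[0]+n*d[1],n*d[0]-c*d[1],-d[2]],1),"turn",round(-dy,3),"pose",np.round(p,1),np.round(s["tcp_rot"],3),"F",np.round(s["contact_force"],1),"op",round(s["opening"],3),"t",round(s["clock"],2),"q",np.round(s["qpos"],2))
E
python3 - <<'E'
from h import *
s=lambda u,v,z:np.round(at_z("top",u*.64,v*.64,z),1)
print("purple",s(568,274,55),"pink",s(584,342,55),"weight",s(627,326,46), "cup",s(566,233,32),"jar",s(328,375,70),"mix",s(497,390,62))
go(470,-370,330,0.26)
E
```

```text
purple [ 579.4 -318.1   55. ] pink [ 436.1 -343.9   55. ] weight [ 469.7 -437.7   46. ] cup [ 675.  -324.8   32. ] jar [370.7 181.6  70. ] mix [ 339.1 -161.    62. ]
tool shift [255.4 -83.9  74. ] turn 0.203 pose [ 278.9 -559.1  404. ] [-3.14   0.     0.463] F [ 0.4  0.4 -0.4] op 1.001 t 0.1 q [-1.11  0.35  1.63 -0.    1.16 -0.  ]
```

Request:
step_arm(
  commands=[
    [[32, -10.5, 9], 0, 0.7],
    [[32, -10.5, 9], 0, 0.7],
    [[32, -10.5, 9], 0, 0.7],
    [[32, -10.5, 9], 0, 0.7],
    [[32, -10.5, 9], 0, 0.7],
    [[32, -10.5, 9], 0, 0.7],
    [[32, -10.5, 9], 0, 0.7],
    [[32, -10.5, 9], 0, 0.7],
    [[0, 0, 0], 0, 0.7],
    [[0, 0, 0], 0, 0.7],
  ],
)

```text
clock: 1.35
eef_pos: [474.9, -363.5, 326.6]
tcp_rot: [-3.136, 0.002, 0.462]
contact_force: [-0.3, 0.1, 0.0]
opening: 0.7
```

```bash
python3 - <<'E'
from h import *
import pickle
go(515,-361,330,.463)
c=camera_model("wrist");im=grab_frame("wrist");cv2.imwrite("pics/w1.png",im);pickle.dump(c,open("w1.pkl","wb"))
print(c["fx"],c["cx"],c["cy"],-np.array(c["R"]).T@c["t"])
p=proj("wrist",[515,-361,55],c);print(p)
cv2.imwrite("pics/w1v.png",cv2.resize(im,(800,600),interpolation=cv2.INTER_CUBIC))
E
```

```text
tool shift [37.1 15.6 -3.4] turn -0.001 pose [ 474.9 -363.5  326.6] [-3.136e+00  2.000e-03  4.620e-01] F [-0.3  0.1  0. ] op 0.7 t 1.35 q [-0.66  0.4   1.76  0.    0.99  0.45]
297.3186396354542 256.9842037138079 190.05200106978197 [ 534.93209931 -333.11466999  296.06648613]
[278.39377274 147.67162281]
```

View pics/w1v.png

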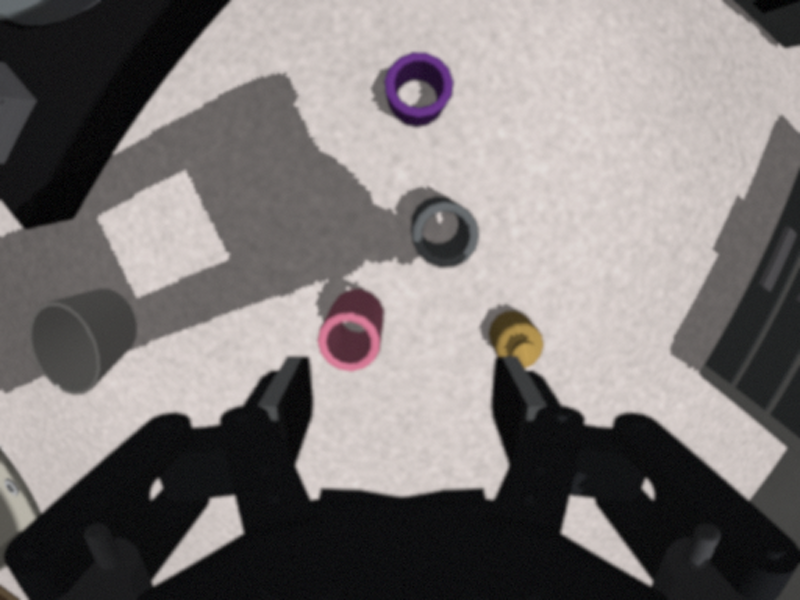

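The grey sleeve's rim is centred at (445,232), with pink at (350,342), purple at (418,88) and the weight at (516,338).

```bash
python3 - <<'E'
from h import *
import pickle
c=pickle.load(open("w1.pkl","rb"))
for n,u,v,z in(("sleeve",445,232,55),("pink",350,342,55),("weight",520,342,46)):
    p=at_z("wrist",u*.64,v*.64,z,c);print(n,p)
    if n=="sleeve":q=p
go(q[0],q[1],155+37,.463)
E
```

```text
sleeve [ 516.78170566 -365.98649002   55.        ]
pink [ 438.9847177  -347.18888545   55.        ]
weight [ 479.35845286 -436.87001202   46.        ]
tool shift [ 36.7  20.8 134.6] turn -0.002 pose [ 474.7 -363.6  326.6] [-3.135e+00  2.000e-03  4.610e-01] F [-0.9 -0.  -1.2] op 0.696 t 1.4 q [-0.66  0.4   1.76  0.    0.99  0.45]
```

Request:
step_arm(
  commands=[
    [[12.5, 7, 10], 0, 0.7],
    [[12.5, 7, 20], 0, 0.7],
    [[12, 7, 20], 0, 0.7],
    [[0, 0, 20], 0, 0.7],
    [[0, 0, 20], 0, 0.7],
    [[0, 0, 20], 0, 0.7],
    [[0, 0, 15], 0, 0.7],
    [[0, 0, 6], 0, 0.7],
    [[0, 0, 0], 0, 0.7],
  ],
)

```text
clock: 2.52
eef_pos: [519.1, -370.1, 188.6]
tcp_rot: [-3.139, 0.001, 0.455]
contact_force: [0.0, 0.1, -1.3]
opening: 0.7
```

```bash
python3 - <<'E'
from h import *
go(516.8,-366,192,.463)
E
```

```text
tool shift [-0.3 -4.7 -3.4] turn -0.008 pose [ 519.1 -370.1  188.6] [-3.139e+00  1.000e-03  4.550e-01] F [ 0.   0.1 -1.3] op 0.7 t 2.52 q [-0.62  0.63  1.74  0.    0.77  0.49]
```

Request:
step_arm(
  commands=[
    [[0, -4.5, -4], 0, 0.7],
    [[0, 0, 0], 0, 0.7],
    [[0, 0, 0], 0, 0.2],
    [[0, 0, 0], 0, 0.2],
    [[0, 0, 0], 0, 0.2],
    [[0, 0, 0], 0, 0.2],
    [[0, 0, 0], 0, 0.2],
    [[0, 0, 0], 0, 0.2],
  ],
  force=35,
)

```text
clock: 3.52
eef_pos: [517.7, -366.2, 195.2]
tcp_rot: [3.141, -0.001, 0.455]
contact_force: [-0.5, -0.1, 1.5]
opening: 0.416
```

```bash
python3 - <<'E'
from h import *
# spigot & lock from top + scene views (triangulate) ; pixels native
def tri(pt,ps):
    A=[];B=[]
    for n,(u,v) in(("top",pt),("scene",ps)):
        o,d=ray(n,u,v);d/=np.linalg.norm(d);P=np.eye(3)-np.outer(d,d);A.append(P);B.append(P@o)
    return np.linalg.lstsq(np.vstack(A),np.hstack(B),rcond=None)[0]
print("spigot top?",tri((220+119.5/4.167,170+110/4.167),(190+185/2.5,170+50/2.5)))
print("lock",tri((220+285/4.167,170+155/4.167),(190+89/2.5,170+80/2.5)))
print(at_z("top",220+121/4.167,170+112/4.167,66),at_z("top",220+285/4.167,170+155/4.167,100))
go(505,57,400,-.28)
E
```

```text
spigot top? [507.71802413  58.82687443  92.15904628]
lock [471.62517423 -65.59677134  99.51075555]
[508.80812814  57.68843334  66.        ] [470.3901654  -66.88360132 100.        ]
tool shift [ 174.5 -385.8 -204.8] turn 0.735 pose [ 517.7 -366.2  195.2] [ 3.141e+00 -1.000e-03  4.550e-01] F [-0.5 -0.1  1.5] op 0.416 t 3.52 q [-0.62  0.62  1.75  0.    0.78  0.5 ]
```

Request:
step_arm(
  commands=[
    [[0, 0, -10], 0, 0.2],
    [[0, 0, -15], 0.07, 0.2],
    [[0, 0, -20], 0.1, 0.2],
    [[0, 0, -20], 0.1, 0.2],
    [[0, 0, -20], 0.1, 0.2],
    [[0, 0, -20], 0.1, 0.2],
    [[0, 0, -20], 0.1, 0.2],
    [[0, 0, -20], 0.1, 0.2],
    [[0, 0, -5], 0.06, 0.2],
    [[0, 0, 0], 0, 0.2],
  ],
)

```text
clock: 4.78
eef_pos: [517.2, -366.1, 356.1]
tcp_rot: [3.141, -0.004, -0.299]
contact_force: [-0.4, 0.8, -0.4]
opening: 0.416
```

```bash
python3 - <<'E'
from h import *
go(450,74,345,-.28)
E
```

```text
tool shift [-193.8 -400.8   11.1] turn -0.019 pose [ 517.2 -366.1  356.1] [ 3.141 -0.004 -0.299] F [-0.4  0.8 -0.4] op 0.416 t 4.78 q [-0.62  0.41  1.66  0.    1.06  1.25]
```

Request:
step_arm(
  commands=[
    [[-10, -20, 0], 0, 0.2],
    [[-16, -33, 1], -0.018, 0.2],
    [[-16, -33, 1], 0, 0.2],
    [[-16, -33, 1], 0, 0.2],
    [[-16, -33, 1], 0, 0.2],
    [[-16, -33, 1], 0, 0.2],
    [[-16, -33, 1], 0, 0.2],
    [[-16, -33, 1], 0, 0.2],
    [[-16, -33, 1], 0, 0.2],
    [[-16, -33, 1], 0, 0.2],
    [[-16, -33, 1], 0, 0.2],
    [[-16, -33, 1], 0, 0.2],
    [[-10, -18, 0], 0, 0.2],
    [[0, 0, 0], 0, 0.2],
    [[0, 0, 0], 0, 0.2],
  ],
)

```text
clock: 6.65
eef_pos: [421.7, 96.8, 340.1]
tcp_rot: [-3.141, 0.008, -0.259]
contact_force: [0.1, 1.5, -0.2]
opening: 0.42
```

```bash
python3 - <<'E'
from h import *
import pickle
go(450,74,345,-.28)
c=camera_model("wrist");im=grab_frame("wrist");cv2.imwrite("pics/w2.png",im);pickle.dump(c,open("w2.pkl","wb"))
print(proj("wrist",[507.7,58.8,92],c),proj("wrist",[471.6,-65.6,100],c),proj("wrist",[530.7,340,42],c))
cv2.imwrite("pics/w2v.png",cv2.resize(im,(800,600),interpolation=cv2.INTER_CUBIC))
E
```

```text
tool shift [33.2 14.8 -4.9] turn 0.021 pose [421.7  96.8 340.1] [-3.141  0.008 -0.259] F [ 0.1  1.5 -0.2] op 0.42 t 6.65 q [0.22 0.14 2.09 0.01 0.92 2.05]
[278.8512219   73.42049041] [440.68523559  90.43532511] [ 26.12450141 146.72021211]
```

View pics/w2v.png

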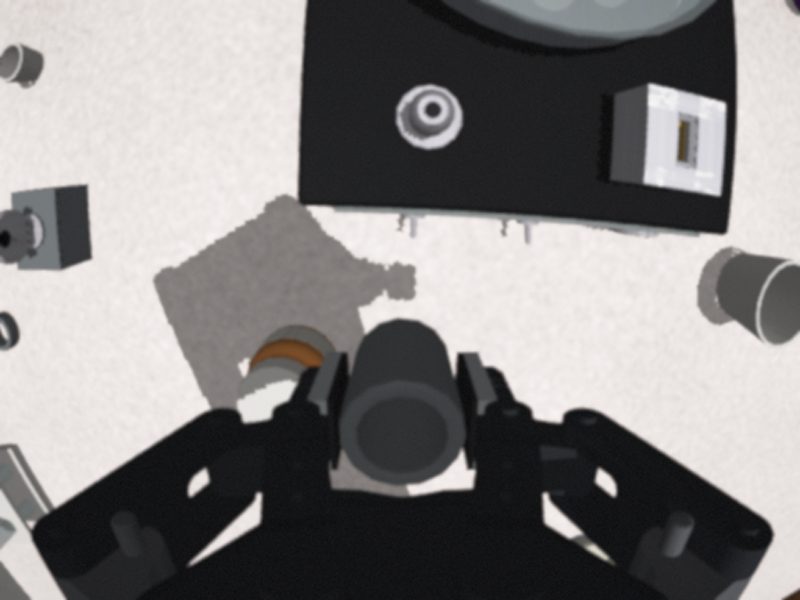

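In the wrist view the spigot tip is at (432,108), its flange at (430,117) and the lock slot at (688,142). The sleeve is held upright, with its top end at (402,432) and its lower end around (401,365).

```bash
python3 - <<'E'
from h import *
import pickle
c=pickle.load(open("w2.pkl","rb"))
f=lambda u,v,z:np.round(at_z("wrist",u*.64,v*.64,z,c),1)
print("tip",f(432,108,92),"flange",f(430,117,64),"lock",f(688,142,100))
print("face corners",[f(u,v,100) for u,v in((650,85),(726,102),(721,195),(645,181))])
p=np.array([421.7,96.8]); print("expect sleeve top/bottom", proj("wrist",[*p,200],c)/.64,proj("wrist",[*p,145],c)/.64, "seen top",f(402,432,200))
q=.5*(f(432,108,92)+f(430,117,64)); go(q[0],q[1],195+64+45,-.28)
E
```

```text
tip [511.2  59.6  92. ] flange [510.   59.2  64. ] lock [471.3 -65.1 100. ]
face corners [array([502.5, -49. , 100. ]), array([489.1, -97. , 100. ]), array([440.6, -82.3, 100. ]), array([456.2, -34.5, 100. ])]
expect sleeve top/bottom [405.00967737 425.04309147] [404.19938798 349.46161866] seen top [419.7  98.2 200. ]
tool shift [95.4 13.1 36.1] turn 0.02 pose [421.8  96.6 340.1] [-3.141  0.008 -0.26 ] F [-0.5  0.6 -0.2] op 0.42 t 6.7 q [0.22 0.14 2.09 0.01 0.92 2.05]
```

Request:
step_arm(
  commands=[
    [[14, 2, 3], 0.02, 0.2],
    [[14, 2, 3], 0, 0.2],
    [[14, 2, 3], 0, 0.2],
    [[14, 2, 3], 0, 0.2],
    [[14, 2, 3], 0, 0.2],
    [[12, 2, 2], 0, 0.2],
    [[5, 1, 2], 0, 0.2],
    [[0, 0, 0], 0, 0.2],
    [[0, 0, 0], 0, 0.2],
  ],
)

```text
clock: 7.82
eef_pos: [508.3, 55.3, 318.3]
tcp_rot: [-3.141, 0.009, -0.285]
contact_force: [0.3, 0.6, -0.8]
opening: 0.417
```

```bash
python3 - <<'E'
from h import *
go(511,59,304,-.28)
E
```

```text
tool shift [ 1.5 -4.3 14.3] turn -0.005 pose [508.3  55.3 318.3] [-3.141  0.009 -0.285] F [ 0.3  0.6 -0.8] op 0.417 t 7.83 q [0.1  0.29 1.95 0.   0.91 1.96]
```

Request:
step_arm(
  commands=[
    [[1.5, -4.2, 4], 0, 0.2],
    [[0, 0, 6], 0, 0.2],
    [[0, 0, 5], 0, 0.2],
    [[0, 0, 4], 0, 0.2],
    [[0, 0, 0], 0, 0.2],
    [[0, 0, 0], 0, 0.2],
  ],
)

```text
clock: 8.57
eef_pos: [510.1, 59.8, 297.9]
tcp_rot: [-3.142, 0.009, -0.284]
contact_force: [0.4, 0.0, 0.1]
opening: 0.416
```

```bash
python3 - <<'E'
from h import *
go(511,59,259,-.28)
E
```

```text
tool shift [ 1.   0.5 38.9] turn -0.004 pose [510.1  59.8 297.9] [-3.142  0.009 -0.284] F [0.4 0.  0.1] op 0.416 t 8.57 q [0.11 0.32 1.96 0.   0.87 1.96]
```

Request:
step_arm(
  commands=[
    [[0.5, 0.5, 5], 0, 0.2],
    [[0, 0, 5], 0, 0.2],
    [[0, 0, 5], 0, 0.2],
    [[0, 0, 4], 0, 0.2],
    [[0, 0, 0], 0, 0.2],
  ],
)

```text
clock: 9.2
eef_pos: [512.0, 58.8, 278.5]
tcp_rot: [-3.14, 0.004, -0.283]
contact_force: [2.4, -0.5, -2.2]
opening: 0.416
```

```bash
python3 - <<'E'
from h import *
go(511,59,259,-.28); print(sense()["wrist_torque"])
E
```

```text
tool shift [-1.   0.1 19.5] turn -0.003 pose [512.   58.8 278.5] [-3.14   0.004 -0.283] F [ 2.4 -0.5 -2.2] op 0.416 t 9.2 q [0.11 0.35 1.97 0.   0.82 1.96]
[-0.3029241  -0.45793574 -0.00541714]
```

Request:
step_arm(
  commands=[
    [[0, 0, 4], 0, 0.2],
    [[0, 0, 4], 0, 0.2],
    [[0, 0, 4], 0, 0.2],
    [[0, 0, 4], 0, 0.2],
    [[0, 0, 3], 0, 0.2],
    [[0, 0, 2], 0, 0.2],
    [[0, 0, 0], 0, 0.2],
  ],
)

```text
clock: 10.07
eef_pos: [512.3, 59.0, 259.3]
tcp_rot: [-3.14, 0.004, -0.283]
contact_force: [1.6, -0.6, -1.3]
opening: 0.422
```

```bash
python3 - <<'E'
from h import *
go(511,59,259,-.28); print(sense()["wrist_torque"])
E
```

```text
tool shift [-1.2  0.3  0.3] turn -0.003 pose [512.3  59.  259.3] [-3.14   0.004 -0.283] F [ 1.6 -0.6 -1.3] op 0.422 t 10.07 q [0.11 0.38 1.98 0.   0.78 1.96]
[-0.17991347 -0.34470751  0.01133865]
```

Request:
step_arm(
  commands=[
    [[0, 0, 2.5], 0, 0.2],
    [[0, 0, 2], 0, 0.2],
    [[0, 0, 1.5], 0, 0.2],
    [[0, 0, 0], 0, 0.2],
  ],
)

```text
clock: 10.58
eef_pos: [512.2, 59.1, 259.3]
tcp_rot: [-3.14, 0.003, -0.283]
contact_force: [1.4, -2.0, -2.8]
opening: 0.415
```

Request:
step_arm(
  commands=[
    [[0, 0, 2], 0, 0.2],
    [[0, 0, 3], 0, 0.2],
  ],
)

```text
clock: 10.82
eef_pos: [512.6, 59.2, 258.6]
tcp_rot: [-3.14, 0.003, -0.283]
contact_force: [-8.8, -6.0, 35.1]
opening: 0.414
```

Request:
step_arm(
  commands=[
    [[0, 0, 0], 0, 0.2],
    [[0, 0, 0], 0, 0.75],
    [[0, 0, 0], 0, 0.75],
    [[0, 0, 0], 0, 0.75],
    [[0, 0, 0], 0, 0.75],
    [[0, 0, 0], 0, 0.75],
  ],
)

```text
clock: 11.58
eef_pos: [511.1, 59.4, 257.1]
tcp_rot: [-3.141, 0.008, -0.284]
contact_force: [0.1, -0.3, 0.6]
opening: 0.751
```

```bash
python3 - <<'E'
from h import *
a=grab_frame("scene");cv2.imwrite("pics/a1.png",a)
p=proj("scene",[510,59,92]);x,y=int(p[0])-60,int(p[1])-45
cv2.imwrite("pics/a1v.png",cv2.resize(a[y:y+90,x:x+120],(800,600),interpolation=cv2.INTER_CUBIC))
print(x,y);go(510,59,340,-.28)
for z in(64,119):print(proj("scene",[510,59,z])-[x,y])
E
```

```text
204 145
tool shift [ -1.    0.7 -82.9] turn -0.004 pose [511.1  59.4 257.1] [-3.141  0.007 -0.284] F [-0.2 -0.4 -0.3] op 0.75 t 11.62 q [0.11 0.38 1.99 0.   0.78 1.96]
[59.84321985 52.87951266]
[60.21252539 38.00754268]
```

View pics/a1v.png

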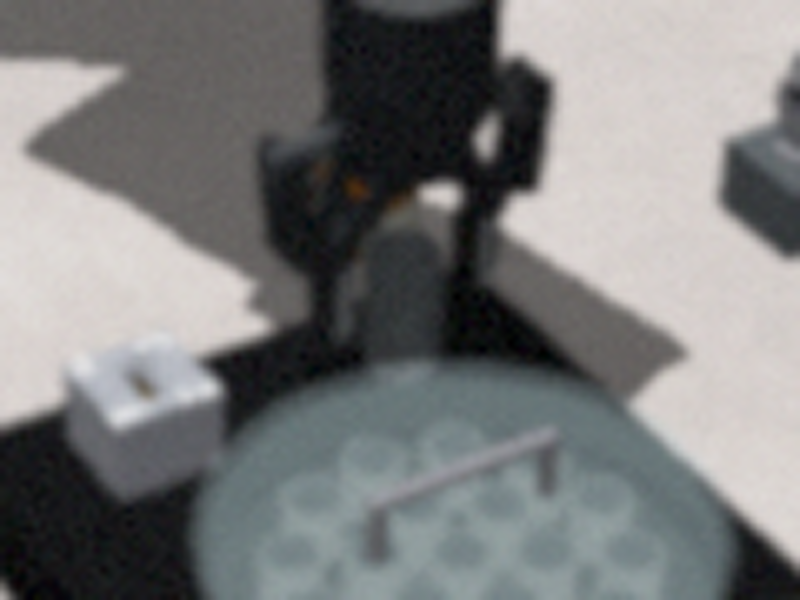

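The sleeve stands upright on the flange at (405,365), and its height from the TCP (64.1 mm) agrees. Next is the lift and the half-turn towards the key, which leaves the wrist enough range for the clockwise quarter turn.

Request:
step_arm(
  commands=[
    [[0, 0, -10], 0, 0.8],
    [[0, 0, -20], 0, 0.8],
    [[0, 0, -20], 0, 0.8],
    [[0, 0, -20], 0, 0.8],
    [[0, 0, -20], -0.18, 0.8],
    [[0, 0, -10], -0.18, 0.8],
    [[0, 0, 0], -0.18, 0.8],
    [[0, 0, 0], -0.18, 0.8],
    [[0, 0, 0], -0.18, 0.8],
    [[0, 0, 0], -0.18, 0.8],
    [[0, 0, 0], -0.18, 0.8],
    [[0, 0, 0], -0.18, 0.8],
    [[0, 0, 0], -0.18, 0.8],
    [[0, 0, 0], -0.18, 0.8],
    [[0, 0, 0], -0.18, 0.8],
    [[0, 0, 0], -0.18, 0.8],
    [[0, 0, 0], -0.18, 0.8],
    [[0, 0, 0], -0.18, 0.8],
    [[0, 0, 0], -0.18, 0.8],
    [[0, 0, 0], -0.1, 0.8],
  ],
)

```text
clock: 14.12
eef_pos: [511.5, 58.9, 375.6]
tcp_rot: [3.135, 0.003, 2.61]
contact_force: [-0.1, -0.1, -0.7]
opening: 0.8
```

```bash
python3 - <<'E'
from h import *
go(589,323,340,2.86)
E
```

```text
tool shift [ 67.1 266.9  35.6] turn -0.25 pose [511.5  58.9 375.6] [3.135e+00 3.000e-03 2.610e+00] F [-0.1 -0.1 -0.7] op 0.8 t 14.12 q [ 0.11  0.21  1.9   0.    1.02 -0.93]
```

Request:
step_arm(
  commands=[
    [[0, 0, 0], -0.12, 0.8],
    [[0, 0, 0], -0.13, 0.8],
    [[0, 20, 2], 0, 0.8],
    [[0, 32, 4], 0, 0.8],
    [[0, 32, 4], 0, 0.8],
    [[0, 32, 4], 0, 0.8],
    [[0, 32, 4], 0, 0.8],
    [[0, 32, 4], 0, 0.8],
    [[0, 32, 4], 0, 0.8],
    [[0, 32, 4], 0, 0.8],
    [[0, 15, 2], 0, 0.8],
    [[0, 0, 0], 0, 0.8],
    [[0, 0, 0], 0, 0.8],
  ],
)

```text
clock: 15.75
eef_pos: [585.5, 324.0, 350.1]
tcp_rot: [3.131, 0.009, 2.845]
contact_force: [-0.2, 1.1, 0.0]
opening: 0.799
```

```bash
python3 - <<'E'
from h import *
import pickle
go(589,323,340,2.86)
c=camera_model("wrist");im=grab_frame("wrist");cv2.imwrite("pics/w3.png",im);pickle.dump(c,open("w3.pkl","wb"))
print(proj("wrist",[530.7,340,42],c)/.64,proj("wrist",[530.7,340,88],c)/.64)
cv2.imwrite("pics/w3v.png",cv2.resize(im,(800,600),interpolation=cv2.INTER_CUBIC))
E
```

```text
tool shift [-3.6  0.1 10.1] turn -0.015 pose [585.5 324.  350.1] [3.131 0.009 2.845] F [-0.2  1.1  0. ] op 0.799 t 15.75 q [ 0.5   0.47  1.59  0.    1.07 -0.77]
[393.45524334 183.06495719] [392.86112317 186.00957747]
```

View pics/w3v.png

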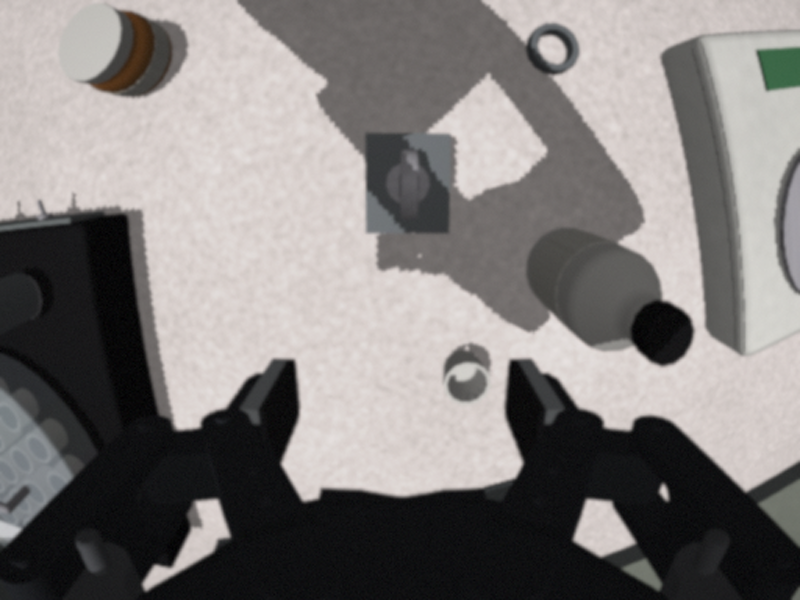

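The bow is edge-on from (411,152) to (409,213), and the block top is centred at about (409,183). The bottle's base is near (560,275) and the small cup is at (467,375).

```bash
python3 - <<'E'
from h import *
import pickle
c=pickle.load(open("w3.pkl","rb"))
f=lambda u,v,z:np.round(at_z("wrist",u*.64,v*.64,z,c),1)
print("block corners",[f(u,v,42) for u,v in((367,134),(454,134),(449,232),(366,232))])
a,b=f(411,152,69),f(409.5,213,69);print("bow",a,b,(a+b)/2,np.arctan2(*(a-b)[1::-1]))
print("bottle base",f(562,270,10),"cap",f(662,332,150),"cup",f(467,385,32))
q=(a+b)/2;go(q[0],q[1],350,2.845)
im=cv2.imread("pics/w3.png");x,y=int(340*.64),int(110*.64);cv2.imwrite("pics/k.png",cv2.resize(im[y:y+90,x:x+120],(800,600),interpolation=cv2.INTER_CUBIC));print(x,y)
E
```

```text
block corners [array([498. , 333.8,  42. ]), array([512.7, 382.8,  42. ]), array([568.5, 363.3,  42. ]), array([553.9, 315.6,  42. ])]
bow [516.7 354.2  69. ] [547.9 343.9  69. ] [532.3  349.05  69.  ] 2.8227294828919094
bottle base [622.6 436.7  10. ] cap [618.4 436.3 150. ] cup [675.9 348.1  32. ]
tool shift [58.3  8.5  0.2] turn -0.001 pose [585.6 323.8 350.2] [3.131 0.009 2.844] F [-0.1 -0.7 -1. ] op 0.798 t 15.8 q [ 0.5   0.47  1.59  0.    1.07 -0.77]
217 70
```

View pics/k.png

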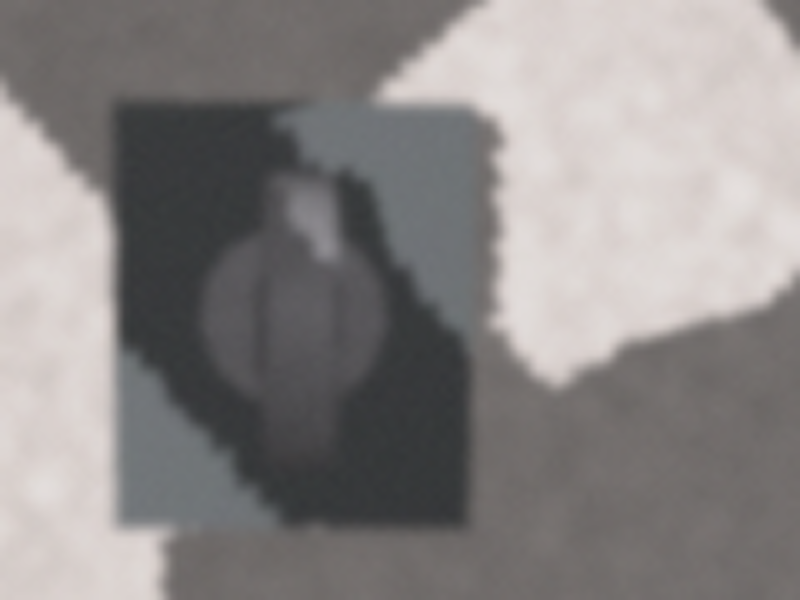

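The block and the key line up with the image axes. The collar is at crop (295,315), the bow centre at (301,319), and the block's centre at (293,313).

```bash
python3 - <<'E'
from h import *
import pickle
c=pickle.load(open("w3.pkl","rb"))
f=lambda u,v,z:np.round(at_z("wrist",217+u/6.667,70+v/6.667,z,c),1)
C=[f(*p,42) for p in((118,103),(470,105),(468,523),(118,523))]
print("block",np.mean(C,0),"yaw",np.arctan2(*(C[0]-C[3])[1::-1]),np.arctan2(*(C[1]-C[2])[1::-1]),"len",np.linalg.norm(C[0]-C[3]),np.linalg.norm(C[0]-C[1]))
print("collar",f(295,315,46),"bow",f(301,319,75), "bow yaw",np.arctan2(*(f(303,178,72)-f(299,460,72))[1::-1]))
q=(f(295,315,46)+f(301,319,75))/2;print(q);go(q[0],q[1],350,2.845)
E
```

```text
block [533.05  348.275  42.   ] yaw 2.8353737906978287 2.850947942740457 len 59.046845809069275 48.45802307152038
collar [533.2 348.2  46. ] bow [532.8 348.4  75. ] bow yaw 2.833294202505857
[533.  348.3  60.5]
tool shift [57.4  8.   0.2] turn -0.001 pose [585.6 323.8 350.2] [3.131 0.009 2.844] F [-0.1 -0.7 -1. ] op 0.798 t 15.8 q [ 0.5   0.47  1.59  0.    1.07 -0.77]
```

```bash
cat >> h.py <<'E'
from scipy.spatial.transform import Rotation as Ro
def gg(x,y,z,yaw):
    s=sense();R=Ro.from_euler("xyz",s["tcp_rot"]).as_matrix();g=s["eef_pos"]+155*R[:,2]
    d=R.T@(np.array([x,y,z])-g);w=s["tcp_rot"][2]
    print("grasp shift",np.round(d,1),"turn",round(-((yaw-w+np.pi)%(2*np.pi)-np.pi),3),"g",np.round(g,1),"rot",np.round(s["tcp_rot"],3),"F",np.round(s["contact_force"],1),"T",np.round(s["wrist_torque"],2),"op",round(s["opening"],3),"t",round(s["clock"],2),"q6",round(s["qpos"][5],2))
E
python3 - <<'E'
from h import *
gg(533,348.3,110,2.843)
E
```

```text
grasp shift [59.6  5.5 84.7] turn 0.001 g [587.4 324.9 195.2] rot [3.131 0.009 2.844] F [-0.1 -0.7 -1. ] T [-0.06  0.05  0.05] op 0.798 t 15.8 q6 -0.77
```

Request:
step_arm(
  commands=[
    [[10, 1, 5], 0, 0.45],
    [[12, 1, 13], 0, 0.45],
    [[12, 1, 13], 0, 0.45],
    [[12, 1, 13], 0, 0.45],
    [[8, 1, 13], 0, 0.45],
    [[2, 0, 12], 0, 0.45],
    [[0, 0, 5], 0, 0.45],
    [[0, 0, 0], 0, 0.45],
    [[0, 0, 0], 0, 0.45],
  ],
)

```text
clock: 16.92
eef_pos: [530.1, 345.2, 270.0]
tcp_rot: [3.133, 0.008, 2.842]
contact_force: [-0.2, 0.3, 0.5]
opening: 0.448
```

```bash
python3 - <<'E'
from h import *
gg(533,348.3,70,2.843)
E
```

```text
grasp shift [-0.2  2.  45.1] turn -0.001 g [531.8 346.1 115. ] rot [3.133 0.008 2.842] F [-0.2  0.3  0.5] T [-0.05 -0.02  0.  ] op 0.448 t 16.93 q6 -0.7
```

Request:
step_arm(
  commands=[
    [[0, 1, 8], 0, 0.45],
    [[0, 1, 10], 0, 0.45],
    [[0, 0, 10], 0, 0.45],
    [[0, 0, 10], 0, 0.45],
    [[0, 0, 5], 0, 0.45],
    [[0, 0, 0], 0, 0.45],
    [[0, 0, 0], 0, 0.45],
  ],
)

```text
clock: 17.8
eef_pos: [531.8, 347.3, 224.1]
tcp_rot: [3.132, 0.009, 2.842]
contact_force: [0.4, 0.5, 1.0]
opening: 0.45
```

```bash
python3 - <<'E'
from h import *
gg(533,348.3,70,2.843)
E
```

```text
grasp shift [ 0.5 -0.1 -0.8] turn -0.001 g [533.5 348.3  69.2] rot [3.132 0.009 2.842] F [0.4 0.5 1. ] T [ 0.01  0.02 -0.01] op 0.45 t 17.8 q6 -0.69
```

Request:
step_arm(
  commands=[
    [[0, 0, -1], 0, 0.0],
    [[0, 0, 0], 0, 0.0],
    [[0, 0, 0], 0, 0.0],
    [[0, 0, 0], 0, 0.0],
    [[0, 0, 0], 0, 0.0],
    [[0, 0, 0], 0, 0.0],
  ],
  force=35,
)

```text
clock: 18.55
eef_pos: [531.8, 347.0, 226.0]
tcp_rot: [3.133, 0.009, 2.842]
contact_force: [0.3, -1.1, -0.0]
opening: 0.1
```

```bash
python3 - <<'E'
from h import *
gg(533,348.3,70,2.843)
E
```

```text
grasp shift [0.7 0.2 1. ] turn -0.001 g [533.6 347.9  71. ] rot [3.133 0.009 2.842] F [ 0.3 -1.1 -0. ] T [-0.1  -0.03  0.09] op 0.1 t 18.55 q6 -0.69
```

Request:
step_arm(
  commands=[
    [[0, 0, 0], 0, 0.0],
    [[0, 0, 0], 0, 0.0],
    [[0, 0, -5], 0, 0.0],
    [[0, 0, -8], 0, 0.0],
    [[0, 0, -10], 0, 0.0],
    [[0, 0, -10], 0, 0.0],
    [[0, 0, -15], 0, 0.0],
    [[0, 0, -20], 0, 0.0],
    [[0, 0, -20], 0, 0.0],
    [[0, 0, -20], 0, 0.0],
    [[0, 0, -20], 0, 0.0],
    [[0, 0, -15], 0, 0.0],
    [[0, 0, 0], 0, 0.0],
  ],
  force=90,
)

```text
clock: 20.18
eef_pos: [530.0, 346.3, 381.6]
tcp_rot: [3.128, 0.012, 2.842]
contact_force: [-0.1, 0.0, -0.2]
opening: 0.092
```

```bash
python3 - <<'E'
from h import *
gg(471.8+58*.956,-65.5-58*.293,205,2.845)
E
```

```text
grasp shift [-121.7 -412.9   17.5] turn -0.003 g [532.5 347.8 226.6] rot [3.128 0.012 2.842] F [-0.1  0.  -0.2] T [-0.01 -0.02  0.01] op 0.092 t 20.18 q6 -0.69
```

Request:
step_arm(
  commands=[
    [[-6, -20, 0], 0, 0.0],
    [[-9.5, -32, 0.5], 0, 0.0],
    [[-9.5, -32, 0.5], 0, 0.0],
    [[-9.5, -32, 0.5], 0, 0.0],
    [[-9.5, -32, 0.5], 0, 0.0],
    [[-9.5, -32, 0.5], 0, 0.0],
    [[-9.5, -32, 0.5], 0, 0.0],
    [[-9.5, -32, 0.5], 0, 0.0],
    [[-9.5, -32, 0.5], 0, 0.0],
    [[-9.5, -32, 0.5], 0, 0.0],
    [[-9.5, -32, 0.5], 0, 0.0],
    [[-9, -30, 0.5], 0, 0.0],
    [[-5, -18, 0.5], 0, 0.0],
    [[0, 0, 0], 0, 0.0],
    [[0, 0, 0], 0, 0.0],
  ],
)

```text
clock: 22.05
eef_pos: [514.1, -83.3, 360.1]
tcp_rot: [3.141, -0.007, 2.839]
contact_force: [-0.2, -0.0, -0.7]
opening: 0.09
```

```bash
python3 - <<'E'
from h import *
import pickle
gg(471.8,-65.5,205,2.845)
c=camera_model("wrist");im=grab_frame("wrist");cv2.imwrite("pics/w4.png",im);pickle.dump((c,sense()),open("w4.pkl","wb"))
print(proj("wrist",[471.8,-65.5,100],c))
y=30;x=156
cv2.imwrite("pics/w4v.png",cv2.resize(im[40:265,106:406],(800,600),interpolation=cv2.INTER_CUBIC))
E
```

```text
grasp shift [44.6  4.3  0.4] turn -0.006 g [513.1 -82.9 205.1] rot [ 3.141 -0.007  2.839] F [-0.2 -0.  -0.7] T [ 0.04  0.03 -0.02] op 0.09 t 22.05 q6 -1.43
[261.25899537 139.32744281]
```

View pics/w4v.png

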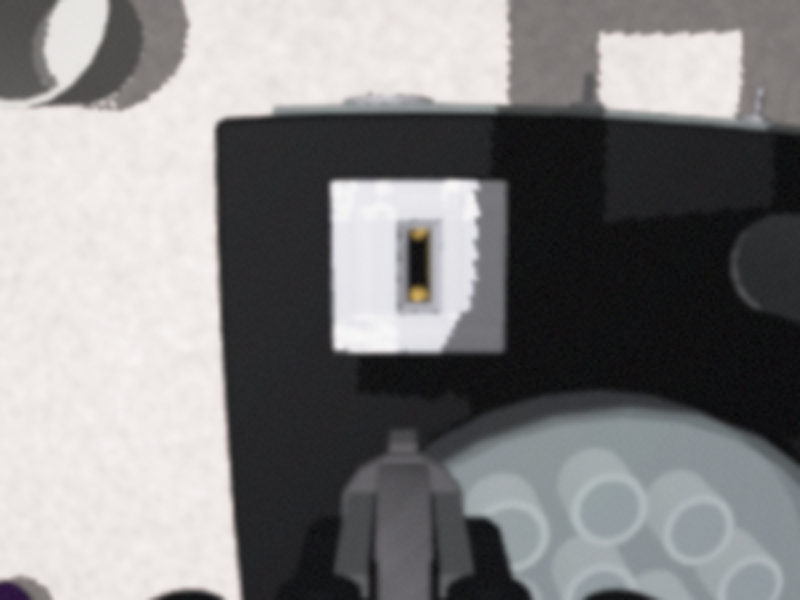

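The lock face spans (331,180)–(506,353) with the slot centred at (419,266). The held key's bow is centred at column 404 and the tip of its bit shows at (403,432). It is vertical in the jaws.

```bash
python3 - <<'E'
from h import *
import pickle
c,s=pickle.load(open("w4.pkl","rb"))
f=lambda u,v,z:at_z("wrist",106+u/2.667,40+v/2.667,z,c)
P=lambda X:(proj("wrist",X,c)-[106,40])*2.667
C=[f(*p,100) for p in((331,180),(507,180),(505,353),(332,353))]
print("lock",np.mean(C,0),"yaw",np.arctan2(*(C[0]-C[3])[1::-1]),np.arctan2(*(C[1]-C[2])[1::-1]),"slot",f(419,266,100),"slot yaw",np.arctan2(*(f(419,220,100)-f(419,312,100))[1::-1]))
R=Ro.from_euler("xyz",s["tcp_rot"]).as_matrix();T=lambda x,y,z:s["eef_pos"]+R@[x,y,z]
# key bow centre at tool z=157; bottom end at 216
print("bow front",P(T(19,0,157)),"collar front",P(T(13,0,182)),"collar L/R",P(T(0,-13,182)),P(T(0,13,182)),"bit front",P(T(10,0,200)),"bit corner",P(T(10,0,206)),"tip",P(T(0,0,216)))
im=cv2.imread("pics/w4.png");cv2.imwrite("pics/k4.png",cv2.resize(im[180:270,200:320],(800,600),interpolation=cv2.INTER_CUBIC))
Q=lambda X:(proj("wrist",X,c)-[200,180])*6.667
print("in k4: bow front",Q(T(19,0,157)),"collar front",Q(T(13,0,184)),Q(T(0,-13,184)),Q(T(0,13,184)),"bit",Q(T(10,0,206)))
E
```

```text
lock [472.76577302 -64.29806136 100.        ] yaw 2.8305478611139856 2.8457791770050163 slot [472.53040754 -64.23035387 100.        ] slot yaw 2.841082992867046
bow front [398.85109816 470.78946875] collar front [399.39965081 455.4203121 ] collar L/R [337.16744182 514.10035014] [461.97773148 513.98250664] bit front [399.68462955 441.52409272] bit corner [399.75794495 433.40515218] tip [399.95791232 459.46799505]
in k4: bow front [370.35497016 243.50540988] collar front [371.8035087 197.0074417] [217.96435605 342.31945354] [526.48823714 342.02365331] bit [372.62191713 150.05162714]
```

View pics/k4.png

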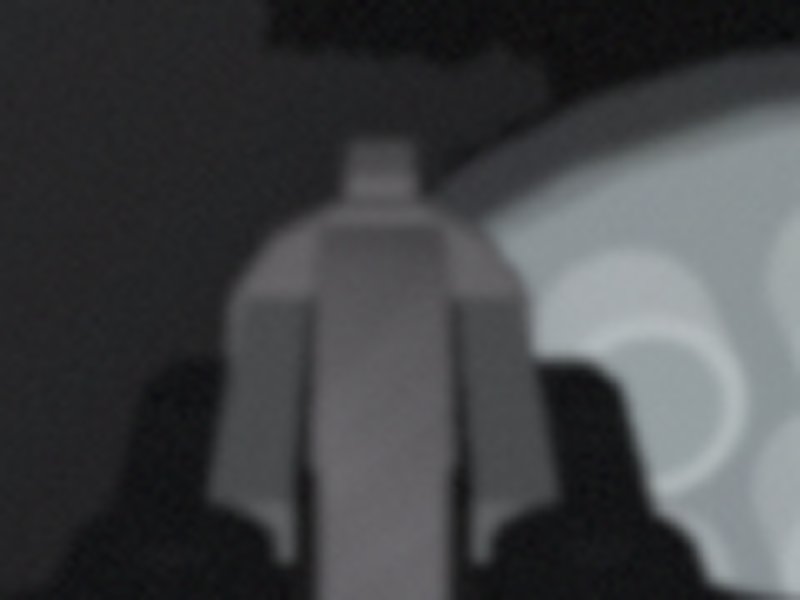

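The held key sits about 0.7 mm off the nominal axis in tool x and y as the camera sees it. I'll use the slot-minus-key difference from this one picture.

```bash
cat >> h.py <<'E'
def kk(zend=None):
    s=sense();R=Ro.from_euler("xyz",s["tcp_rot"]).as_matrix();e=s["eef_pos"]+R@[.7,.7,216]
    d=R.T@(np.array([472.5,-64.2,100])-e)
    print("key end->slot(face)",np.round(d,1),"turn",round(s["tcp_rot"][2]-2.841,3),"end z",round(e[2],1),"tcp",np.round(s["eef_pos"],1),"rot",np.round(s["tcp_rot"],3),"F",np.round(s["contact_force"],1),"T",np.round(s["wrist_torque"],2),"t",round(s["clock"],2),"q6",round(s["qpos"][5],2),"op",round(s["opening"],3))
E
python3 -c "
from h import *
kk()"
```

```text
key end->slot(face) [42.8  4.8 44.5] turn -0.002 end z 144.1 tcp [514.1 -83.1 360.1] rot [ 3.141 -0.007  2.839] F [-0.   0.2 -0.6] T [0.07 0.02 0.02] t 22.1 q6 -1.43 op 0.092
```

Request:
step_arm(
  commands=[
    [[8, 1, 0], 0, 0.0],
    [[9, 1, 4], 0, 0.0],
    [[9, 1, 6], 0, 0.0],
    [[9, 1, 7], 0, 0.0],
    [[5, 0.5, 6], 0, 0.0],
    [[0, 0, 4], 0, 0.0],
    [[0, 0, 0], 0, 0.0],
    [[0, 0, 0], 0, 0.0],
  ],
)

```text
clock: 23.1
eef_pos: [474.0, -63.9, 331.2]
tcp_rot: [3.141, -0.008, 2.842]
contact_force: [0.5, 0.6, -0.9]
opening: 0.093
```

```bash
python3 -c "
from h import *
kk()"
```

```text
key end->slot(face) [-1.3 -1.6 15.2] turn 0.001 end z 115.2 tcp [474.  -63.9 331.2] rot [ 3.141 -0.008  2.842] F [ 0.5  0.6 -0.9] T [ 0.01  0.01 -0.04] t 23.1 q6 -1.41 op 0.093
```

Request:
step_arm(
  commands=[
    [[-1.3, -1.6, 0], 0, 0.0],
    [[0, 0, 0], 0, 0.0],
    [[0, 0, 4], 0, 0.0],
    [[0, 0, 4], 0, 0.0],
    [[0, 0, 0], 0, 0.0],
  ],
)

```text
clock: 23.72
eef_pos: [475.2, -66.3, 322.9]
tcp_rot: [3.141, -0.007, 2.842]
contact_force: [-0.3, -0.2, -0.9]
opening: 0.096
```

```bash
python3 -c "
from h import *
kk()"
```

```text
key end->slot(face) [0.9 0.3 6.9] turn 0.001 end z 106.9 tcp [475.2 -66.3 322.9] rot [ 3.141 -0.007  2.842] F [-0.3 -0.2 -0.9] T [-0.04 -0.02 -0.01] t 23.73 q6 -1.41 op 0.096
```

Request:
step_arm(
  commands=[
    [[0.8, 0.3, 2], 0, 0.0],
    [[0, 0, 3], 0, 0.0],
    [[0, 0, 3], 0, 0.0],
    [[0, 0, 3], 0, 0.0],
    [[0, 0, 3], 0, 0.0],
    [[0, 0, 0], 0, 0.0],
  ],
)

```text
clock: 24.48
eef_pos: [474.3, -65.6, 307.8]
tcp_rot: [3.141, -0.008, 2.842]
contact_force: [0.4, 0.2, -1.6]
opening: 0.094
```

```bash
python3 -c "
from h import *
kk()"
```

```text
key end->slot(face) [-0.1 -0.1 -8.2] turn 0.001 end z 91.8 tcp [474.3 -65.6 307.8] rot [ 3.141 -0.008  2.842] F [ 0.4  0.2 -1.6] T [ 0.02 -0.02  0.02] t 24.48 q6 -1.41 op 0.094
```

Request:
step_arm(
  commands=[
    [[0, 0, 3], 0, 0.0],
    [[0, 0, 3], 0, 0.0],
    [[0, 0, 3], 0, 0.0],
    [[0, 0, 3], 0, 0.0],
  ],
)

```text
clock: 24.98
eef_pos: [474.4, -65.6, 295.2]
tcp_rot: [3.141, -0.007, 2.842]
contact_force: [-1.8, -0.1, 5.0]
opening: 0.094
```

```bash
python3 -c "
from h import *
kk()"
```

```text
key end->slot(face) [  0.1  -0.1 -20.8] turn 0.001 end z 79.2 tcp [474.4 -65.6 295.2] rot [ 3.141 -0.007  2.842] F [-1.8 -0.1  5. ] T [0.11 0.28 0.  ] t 24.98 q6 -1.41 op 0.094
```

Request:
step_arm(
  commands=[
    [[0, 0, 3], 0, 0.0],
    [[0, 0, 3], 0, 0.0],
    [[0, 0, 3], 0, 0.0],
    [[0, 0, 3], 0, 0.0],
  ],
)

```text
clock: 25.48
eef_pos: [474.6, -65.6, 284.1]
tcp_rot: [3.141, -0.006, 2.842]
contact_force: [-0.6, 0.1, 3.9]
opening: 0.091
```

```bash
python3 -c "
from h import *
kk()"
```

```text
key end->slot(face) [  0.6  -0.2 -31.9] turn 0.001 end z 68.1 tcp [474.6 -65.6 284.1] rot [ 3.141 -0.006  2.842] F [-0.6  0.1  3.9] T [-0.03  0.08  0.05] t 25.48 q6 -1.41 op 0.091
```

Request:
step_arm(
  commands=[
    [[0, 0, 1.5], 0, 0.0],
    [[0, 0, 2], 0, 0.0],
    [[0, 0, 2], 0, 0.0],
  ],
)

```text
clock: 25.85
eef_pos: [474.8, -65.6, 283.7]
tcp_rot: [3.141, -0.006, 2.842]
contact_force: [-10.9, 1.4, 34.4]
opening: 0.093
```

```bash
python3 - <<'E'
from h import *
kk()
a=grab_frame("scene");cv2.imwrite("pics/a2.png",a)
p=proj("scene",[490,0,110]);x,y=int(p[0])-60,int(p[1])-45
cv2.imwrite("pics/a2v.png",cv2.resize(a[y:y+90,x:x+120],(800,600),interpolation=cv2.INTER_CUBIC))
print([np.round((proj("scene",X)-[x,y])*6.667) for X in([472.5,-64.2,100],[472.5,-64.2,104],[472.5,-64.2,127],[510,59,119],[510,59,64])])
E
```

```text
key end->slot(face) [  0.7  -0.2 -32.3] turn 0.001 end z 67.7 tcp [474.8 -65.6 283.7] rot [ 3.141 -0.006  2.842] F [-10.9   1.4  34.4] T [ 0.29  1.98 -0.02] t 25.85 q6 -1.41 op 0.093
[array([270., 372.]), array([270., 365.]), array([268., 321.]), array([528., 247.]), array([526., 346.])]
```

View pics/a2v.png

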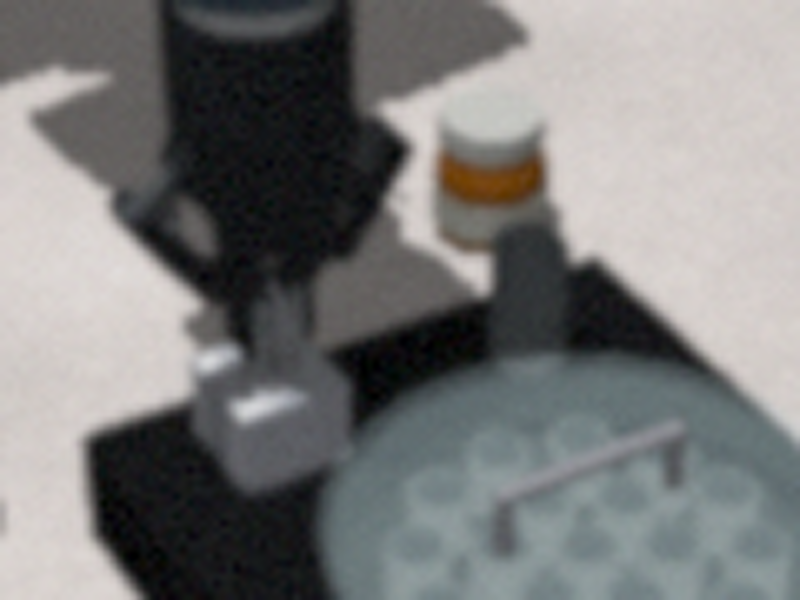

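The key's collar is down on the lock's face: TCP 283.7 against 284.0 expected, with a firm 34 N stop. The sleeve still stands on its spigot at (528,300). Now I ease off and turn clockwise.

Request:
step_arm(
  commands=[
    [[0, 0, 0.3], 0, 0.0],
    [[0, 0, 0.5], 0, 0.0],
    [[0, 0, 0.5], 0.08, 0.0],
    [[0, 0, 0.5], 0.1, 0.0],
    [[0, 0, 0.5], 0.1, 0.0],
    [[0, 0, 0.5], 0.1, 0.0],
  ],
)

```text
clock: 26.65
eef_pos: [474.7, -66.0, 283.8]
tcp_rot: [-3.139, -0.005, 2.452]
contact_force: [-5.2, -0.9, 12.5]
opening: 0.089
```

```bash
python3 -c "
from h import *
kk()"
```

```text
key end->slot(face) [  1.3  -0.3 -32.1] turn -0.389 end z 67.8 tcp [474.7 -66.  283.8] rot [-3.139 -0.005  2.452] F [-5.2 -0.9 12.5] T [-0.15  0.9   0.08] t 26.65 q6 -1.02 op 0.089
```

Request:
step_arm(
  commands=[
    [[0, 0, 0.5], 0.11, 0.0],
    [[0, 0, 0.5], 0.11, 0.0],
    [[0, 0, 0.5], 0.11, 0.0],
    [[0, 0, 0.5], 0.11, 0.0],
    [[0, 0, 0.5], 0.11, 0.0],
  ],
)

```text
clock: 27.28
eef_pos: [474.5, -66.6, 283.9]
tcp_rot: [-3.135, -0.002, 1.886]
contact_force: [-4.9, -0.2, 13.3]
opening: 0.097
```

```bash
python3 -c "
from h import *
kk()"
```

```text
key end->slot(face) [  1.8  -0.6 -32.1] turn -0.955 end z 67.9 tcp [474.5 -66.6 283.9] rot [-3.135e+00 -2.000e-03  1.886e+00] F [-4.9 -0.2 13.3] T [-0.11  1.    0.18] t 27.27 q6 -0.46 op 0.097
```

Request:
step_arm(
  commands=[
    [[0, 0, 0.5], 0.11, 0.0],
    [[0, 0, 0.5], 0.11, 0.0],
    [[0, 0, 0.5], 0.11, 0.0],
    [[0, 0, 0.5], 0.11, 0.0],
    [[0, 0, 0.5], 0.11, 0.0],
    [[0, 0, 0.5], 0.09, 0.0],
    [[0, 0, 0.5], 0, 0.0],
    [[0, 0, 0.4], 0, 0.0],
  ],
)

```text
clock: 28.28
eef_pos: [473.9, -66.8, 283.9]
tcp_rot: [-3.133, 0.005, 1.225]
contact_force: [-4.0, 0.8, 10.5]
opening: 0.093
```

```bash
python3 -c "
from h import *
kk()"
```

```text
key end->slot(face) [  2.3  -1.2 -32.1] turn -1.616 end z 67.9 tcp [473.9 -66.8 283.9] rot [-3.133  0.005  1.225] F [-4.   0.8 10.5] T [0.11 0.76 0.12] t 28.27 q6 0.21 op 0.093
```

Request:
step_arm(
  commands=[
    [[0, 0, 0.5], 0.05, 0.0],
    [[0, 0, 0.5], 0, 0.0],
    [[0, 0, 0.5], 0, 0.0],
    [[0, 0, 0.4], 0, 0.0],
  ],
)

```text
clock: 28.78
eef_pos: [473.8, -66.7, 283.9]
tcp_rot: [-3.132, 0.006, 1.175]
contact_force: [-3.6, 0.8, 11.0]
opening: 0.093
```

```bash
python3 - <<'E'
from h import *
kk()
im=grab_frame("wrist");cv2.imwrite("pics/w5.png",im)
a=grab_frame("scene");p=proj("scene",[490,0,110]);x,y=int(p[0])-60,int(p[1])-45
l=cv2.resize(im[90:290,156:356],(400,400),interpolation=cv2.INTER_CUBIC);r=cv2.resize(a[y:y+90,x:x+90],(400,400),interpolation=cv2.INTER_CUBIC)
cv2.imwrite("pics/w5v.png",np.hstack([l,r]));kk()
E
```

```text
key end->slot(face) [  2.2  -1.  -32.1] turn -1.666 end z 67.9 tcp [473.8 -66.7 283.9] rot [-3.132  0.006  1.175] F [-3.6  0.8 11. ] T [0.19 0.87 0.11] t 28.77 q6 0.26 op 0.093
key end->slot(face) [  2.2  -1.1 -32.1] turn -1.666 end z 67.9 tcp [473.8 -66.7 283.9] rot [-3.132  0.006  1.175] F [-3.9  1.7 11.8] T [0.15 0.89 0.11] t 28.88 q6 0.26 op 0.091
```

View pics/w5v.png

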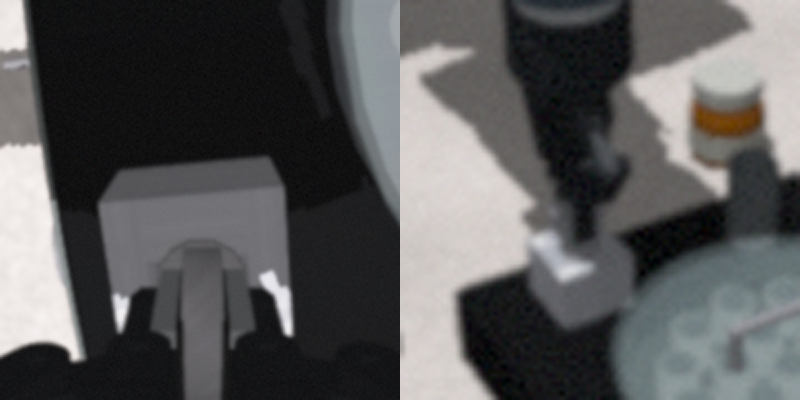

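The left picture shows the bow (205,310) still lined up with the jaws and the lock face turned about 95° relative to it, with the collar (203,245) flat on the face. The right picture shows the sleeve (753,195) still on its spigot. It is all as wanted, with about 11 N of push held, so I'm handing in.

```bash
python3 -c "
from h import *
print(sign_off()); kk()"
```

```text
the job is handed in; nothing more can be done
None
the job is handed in; nothing more can be done
```

I pushed the grey sleeve home on the spigot, then moved the key from its block to the lock. There I worked it down past the pins and turned it about 1.67 rad (95°) clockwise. I handed in at about 29 s, still holding the key turned; no verdict was reported.

**Last checks:**
- **Sleeve:** it stopped at the height expected for the flange (64.1 mm against 64 mm) with a 35 N push. It still stood on the spigot in the final picture.
- **Key:** the collar is on the lock face, with the TCP at 283.9 mm against 284.0 mm expected and about 11 N of downward push held.
- **Grip and turn:** the fingers are closed on the bow at 90 N. The bow lines up with the jaws, so the key did not slip in the grip. I can't read the lock angle directly; allowing for the 0.15 rad play it should be at least 1.5 rad.

**Small disagreements:**
- My estimate of the key's lateral position differed from the measured slot by about 2.5 mm at the end, within the 6 mm tolerance.
- A sideways force of about 4 N stayed on the tool.

I did not touch the bystanders, but did not measure them again at the end.

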